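# Stand the flopped boards back in the drying rack

### The arm

A 6-joint arm with a two-finger parallel gripper is mounted at the origin on the work surface. World frame = base frame: x ahead of the robot, y to its left, z up, the work surface at z = 0. Lengths are in mm, angles in rad, forces in N, time in s.
With the tool pointing down it reaches from about 325 to 875 mm from the base axis. Payload 4.4 kg.
Tool frame: the origin (TCP) lies at the very end of the fingers, on their centre line; the grasp point (between the pads) lies 19 mm behind it (robot.grasp_offset is the distance from the TCP to the grasp point, in mm); z points along the fingers, y is the line along which they close (so a half turn about z gives the same grasp; the last joint's range is limited). The gripper opens to 85 mm and grips with 20 to 120 N. Pads are 22 mm wide; open, the fingers measure 114 mm over their backs; the gripper's body (76 mm by 85 mm) begins 54 mm behind the grasp point. The pads swing forward as they close: fully open they stand 13 mm farther back than shut.
Start: joints at [-1.385, 0.207, 1.542, -0, 1.393, -0.15], TCP at [189.464, -542.891, 231.282] pointing down, gripper open.
Joint ranges: [-2.73, 2.73], [-0.86, 2.22], [0.23, 2.46], [-1.11, 4.25], [0.08, 2.63], [-2.82, 2.82]. Speed limits (rad/s): [2.79, 2.79, 3.14, 3.14, 3.14, 3.14].

### API

Orientations are given as a rotation vector (axis times angle).
In Python, from rig import monitor, eyes, robot gives the robot as it stands. The module is installed in compiled form; this text tells all that it offers.
- The arm moves only by the tool step_arm, never from a script. Its argument "steps" is a list that holds one entry, the list of rows, each a list of 7 numbers: the turn, a rotation vector about the world's x, y, z scaled (see below), then the shift along the world's x, y, z scaled (see below), then the finger opening in mm, from 0 to 85.4. A call has 1 to 12 rows; each row shifts and turns the commanded pose from where the row before left it; what a row does not reach is not made up. The controller multiplies each number of a shift by 0.3 m and each number of a turn by 4 degrees. A row lasts 1/12 s, in which the tool goes at most 41.7 mm and 7.16 degrees, less where a joint would pass 70% of its speed; a pose out of reach is approached as far as the arm can. A call with a number of a shift or a turn outside -1 to 1 is refused whole. A call with a gripper value outside its range is refused whole. The fingers move at their own pace and stop on an object; "grip_force" is the grip in N (left out, the last holds). Time passes only in rows, so rows that do not move let the fingers close. It gives the time, the measured TCP pose, the force, the opening and the grip force at its end, in the units of the state.
- monitor.sense(): the state, without advancing time (a new reading comes with each control period).
- eyes.read_camera(name): name is "scene" or "top" or "wrist"; returns a dict with "frame" (480x640x3 uint8, blue, green, red), "z_map" (480x640 float32, mm along the optical axis (not along the pixel's ray), 0 where there is no reading), "fx", "fy", "cx", "cy" (pixels), "T" (4x4, takes a point from camera to world coordinates); the wrist camera has in their place "T_tool_cam" (4x4, takes a point from camera to tool coordinates, whose origin is the TCP and whose axes are the flange's). Camera axes: x right, y up, looking along -z (the intrinsics and any distortion apply to the point x, -y, -z); pixel columns grow to the right and rows downward; lengths in mm; the calibration is good to about 2 mm. The wrist camera is an equidistant fisheye: a pixel r from the principal point sees the ray r / f radians off the axis. A picture is of the moment at which its call begins: read the wrist's pose just before it.
- robot.job_done(): hands the job in; it is judged then, once.
Trained networks look in a picture, given as the dict that the camera call returned (one of the last four; its "shot" number tells which), for a name from the list of things; names that differ only in an ending like _2 or _b are one class to them, and where a whole thing is asked for, a point or a joint stands for the part that bears it (a point fixed in the world has none). Each returns a list of dicts, best first, with "confidence" (0 to 1); they miss things now and then, are a little off and sometimes report something else, mostly with a low value. They report only what shows in the picture. A call takes as long as a camera call. They do not tell look-alikes from the thing itself.
- eyes.recognise(picture, name): "box" ([left, top, right, bottom] in pixels, round what is visible of it).
The state is a dict: "time": time; "joint_pos": joint angles; "qd": joint speeds; "joint_torque": joint torques, N m; "position": TCP position; "tool_rot": TCP orientation; "contact_force": force on the tool from outside, world axes, zero at the start; "torque": the same for the moment, N m; "width": finger opening in mm; "gripper_force": force on a finger pad.
Only numpy, scipy, OpenCV 4.12 (cv2) and the standard library are available. Lean on these libraries where they do the work, as an engineer would, in place of code of your own. Each camera call takes 0.05 s, during which the arm holds its last target. There are 200 camera calls.

### The job

In the dish rack two of the three boards, the plain wooden one and the paddle-shaped one, have flopped over the wrong way onto the low bars. Push each of them with the fingertips up and over until it leans on the high bar of its own slot, as the small board does, without lifting any board out of its groove. Leave the small board, the mug, the soap bottle and the spice jar undisturbed.

Things in the scene. Friction and masses are not known exactly. Their poses are not given: they have to be found in the camera images.
- rack: Black dish-drying rack, fixed: a flat tray 210 (x) x 460 (y) x 10 mm high with three slots along its y axis, 160 mm apart. Origin: centre of the tray's underside, at counter height; z up. Each slot is a groove along x in which a board's long edge stands, with a HIGH bar on its +y side and a LOW bar on its -y side (see the slot points). A board can also balance upright between the two bars.
- slot1 (a point): Middle of the groove floor of the slot at rack y = -160 mm, 10 mm above the counter; axes as the rack's. Groove 20 mm wide between ridges 8 mm high. Bars 8 mm thick, 150 long, along x: high one with its axis 29 mm to +y, 90 mm above the counter (a board on it leans 13 degrees); low one 25 mm to -y, 50 mm above the counter (lean about 19 degrees). Any board may be here.
- slot2 (a point): Middle of the groove floor of the slot at rack y = 0 mm, 10 mm above the counter; axes as the rack's. Groove 20 mm wide between ridges 8 mm high. Bars 8 mm thick, 150 long, along x: high one with its axis 29 mm to +y, 90 mm above the counter (a board on it leans 13 degrees); low one 25 mm to -y, 50 mm above the counter (lean about 19 degrees). Any board may be here.
- slot3 (a point): Middle of the groove floor of the slot at rack y = +160 mm, 10 mm above the counter; axes as the rack's. Groove 20 mm wide between ridges 8 mm high. Bars 8 mm thick, 150 long, along x: high one with its axis 29 mm to +y, 90 mm above the counter (a board on it leans 13 degrees); low one 25 mm to -y, 50 mm above the counter (lean about 19 degrees). Any board may be here.
- plain_board: Plain rectangular brown wooden board, 210 long x 14 thick x 130 high as it stands, loose, 0.15 to 0.35 kg. Starts flopped towards the rack's -y onto a low bar. Origin: middle of its lower edge face; x along the board, y through its thickness to the rack's +y side, z up the board.
- plain_board_foot (a point): Middle of that board's lower edge face (its origin).
- plain_board_top (a point): Middle of that board's top edge face, 130 mm up the board from the foot, in the middle of its thickness.
- paddle_board: Pale wooden paddle board, blade 170 long x 12 thick x 120 high as it stands, with a handle 32 high sticking 72 mm out of its near (-x) end, 44 to 76 mm above the foot, loose, 0.15 to 0.35 kg. Starts flopped towards the rack's -y onto a low bar. Origin: middle of its lower edge face; x along the board, y through its thickness to the rack's +y side, z up the board.
- paddle_board_foot (a point): Middle of that board's lower edge face (its origin).
- paddle_board_top (a point): Middle of that board's top edge face, 120 mm up the board from the foot, in the middle of its thickness.
- small_board: Small white plastic board with a grey band near its top, 150 long x 12 thick x 125 high as it stands, loose, 0.15 to 0.35 kg. At the start it leans rightly, towards the rack's +y, on the high bar of its slot, and must stay so. Origin: middle of its lower edge face; x along the board, y through its thickness to the rack's +y side, z up the board.
- small_board_foot (a point): Middle of that board's lower edge face (its origin).
- small_board_top (a point): Middle of that board's top edge face, 125 mm up the board from the foot, in the middle of its thickness.
- mug: White mug, 76 mm wide, 88 high, on the counter beyond the rack; origin at the centre of its underside. Not to be disturbed.
- soap: Clear dish-soap bottle, 56 mm wide, 150 high, beyond the rack; origin at the centre of its underside. Not to be disturbed.
- spice_jar: Amber spice jar, 46 mm wide, 85 high, beside the +y end of the rack; origin at the centre of its underside. Not to be disturbed.
There are look-alikes about, which are no part of the job. Several things have the shape of the small_board; the one meant has the colours described above. What is shaped like the plain_board but purple is not meant.

How it is judged:
By the outcome, as a careful person would: the job done as asked, in the order asked, and still so for the second after the job is handed in, with the robot touching nothing.
It also fails if it takes over 35 s, if anything falls off the work surface, if the arm or the gripper's body presses on something with over 40 N, if the wrist force passes 120 N, or if a joint passes its speed limit or range.

## Working session

There is one attempt and no reset: what is moved stays moved. The work goes in short steps, Python scripts to look and compute and a tool call to move; the robot and the scene stay as the last step left them, time stands still between calls to the robot, and variables do not carry over. Pictures are saved under pics/ and viewed, at most 10 in all, crops included, and the job is handed in when it is done.

Besides the shell and the picture viewer there is one more tool, called by a JSON object that holds its "method" and its "body", one argument or row to a line. step_arm: Moves the arm, as the interface text tells. Shifts and turns lie within -1 to 1; 1 stands for 0.3 m of shift or 4 degrees of turn. Its arguments: {"type":"object","properties":{"steps":{"type":"array","items":{"type":"array","items":{"type":"array","items":{"type":"number"}}}},"grip_force":{"type":"number"}},"required":["steps"]}

```bash
mkdir -p pics; cat > h.py <<'E'
import numpy as np, cv2
from rig import monitor, eyes, robot
def cloud(p):
    z=p["z_map"]; v,u=np.mgrid[:480,:640]
    P=np.stack([(u-p["cx"])/p["fx"]*z,-(v-p["cy"])/p["fy"]*z,-z,np.ones_like(z)],-1)@p["T"].T
    P=P[...,:3]; P[z==0]=np.nan
    return P
E
python3 - <<'E'
from h import *
for n in("top","scene"):
    p=eyes.read_camera(n); cv2.imwrite(f"pics/{n}0.png",p["frame"]); np.save(f"{n}0.npy",cloud(p))
    print(n,p["T"].round(2).tolist(),p["fx"],p.get("shot"))
    for k in("rack","plain_board","paddle_board","small_board","mug","soap","spice_jar"):
        print(k,[(np.round(d["box"]).tolist(),round(d["confidence"],2)) for d in eyes.recognise(p,k)][:4])
s=monitor.sense();print(s["time"],s["position"],s["tool_rot"],s["contact_force"])
E
```

```text
top [[0.03, 1.0, -0.08, 365.28], [-1.0, 0.03, -0.01, 41.78], [-0.0, 0.08, 1.0, 1499.43], [0.0, 0.0, 0.0, 1.0]] 556.8756623833912 1
rack [([257.0, 154.0, 445.0, 296.0], 0.97), ([392.0, 155.0, 446.0, 250.0], 0.69)]
plain_board [([333.0, 176.0, 392.0, 263.0], 0.8), ([386.0, 281.0, 478.0, 369.0], 0.68)]
paddle_board [([394.0, 156.0, 446.0, 250.0], 0.77)]
small_board [([271.0, 216.0, 311.0, 279.0], 0.85), ([177.0, 167.0, 246.0, 236.0], 0.61)]
mug [([292.0, 153.0, 318.0, 192.0], 0.93)]
soap [([366.0, 133.0, 393.0, 158.0], 0.72)]
spice_jar [([235.0, 252.0, 253.0, 273.0], 0.59), ([292.0, 152.0, 319.0, 193.0], 0.39), ([367.0, 132.0, 395.0, 158.0], 0.35)]
scene [[-0.46, -0.52, 0.72, 1251.63], [0.89, -0.26, 0.38, 458.78], [-0.01, 0.81, 0.59, 744.66], [0.0, 0.0, 0.0, 1.0]] 464.18130706300707 2
rack [([180.0, 235.0, 382.0, 314.0], 0.6), ([192.0, 273.0, 217.0, 336.0], 0.46)]
plain_board [([232.0, 191.0, 309.0, 228.0], 0.88), ([252.0, 211.0, 289.0, 307.0], 0.73)]
paddle_board [([184.0, 221.0, 220.0, 287.0], 0.71), ([252.0, 211.0, 292.0, 308.0], 0.44)]
small_board [([386.0, 318.0, 475.0, 388.0], 0.6)]
mug [([346.0, 219.0, 368.0, 300.0], 0.7), ([280.0, 288.0, 319.0, 347.0], 0.55)]
soap [([190.0, 271.0, 219.0, 336.0], 0.96)]
spice_jar [([402.0, 259.0, 421.0, 294.0], 0.95)]
0.8 [ 189.47892187 -542.92086266  231.33385224] [3.09731555e+00 5.25026366e-01 3.09693954e-06] [-0.97900509 -0.13644429  0.00281822]
```

View pics/top0.png

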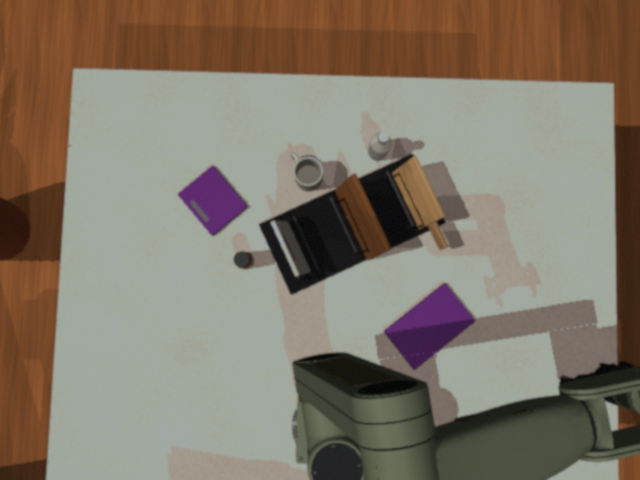

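View pics/scene0.png

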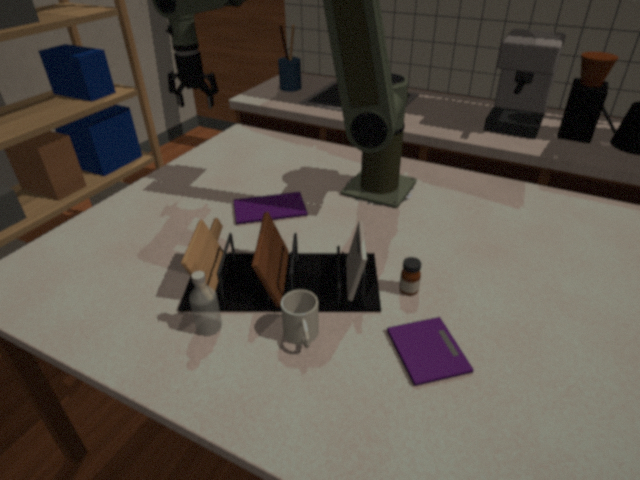

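The top view shows the small white board in the left slot (about 292,248), the plain board in the middle (362,217), and the paddle on the right (418,200) with its handle towards the robot. The purple boards are look-alikes. The scene view shows the same order, with the plain and paddle boards leaning away from the small board.

```bash
python3 - <<'E'
from h import *
P=np.load("top0.npy"); f=cv2.imread("pics/top0.png").astype(int)
v,u=np.mgrid[:480,:640]
roi=(u>250)&(u<455)&(v>145)&(v<300)
dark=roi&(f.max(-1)<45)&(P[...,2]<22)&(P[...,2]>-5)
# tray incl. points: rect of everything dark low
X=P[dark][:,:2].astype(np.float32); print(len(X),np.nanmedian(P[dark][:,2]))
r=cv2.minAreaRect(X); print("rect",r)
m=roi&(P[...,2]>3); 
rgb=f
def rep(n,mask):
    Q=P[mask]; q=Q[np.isfinite(Q[:,2])]
    print(n,len(q),"zmax",np.percentile(q[:,2],[2,50,98]).round(1))
    return q
c=np.array(r[0]); 
a=np.deg2rad(r[2]); cands=[a+k*np.pi/2 for k in range(4)]
# rack y axis: long side direction pointing to +y-ish world
w,h=r[1]; long=np.array([np.cos(a),np.sin(a)]) if w>h else np.array([-np.sin(a),np.cos(a)])
if long[1]<0: long=-long
ey=long; ex=np.array([ey[1],-ey[0]]); print("ex",ex,"ey",ey,"yaw",np.degrees(np.arctan2(ex[1],ex[0])),c)
L=np.stack([(P[...,:2]-c)@ex,(P[...,:2]-c)@ey,P[...,2]],-1)
np.save("L.npy",L)
box=lambda x0,x1,y0,y1,z0,z1:(np.abs(L[...,0]-(x0+x1)/2)<(x1-x0)/2)&(np.abs(L[...,1]-(y0+y1)/2)<(y1-y0)/2)&(L[...,2]>z0)&(L[...,2]<z1)
for n,y in(("s1",-160),("s2",0),("s3",160)):
    M=box(-200,200,y-90,y+70,95,170); q=L[M]
    print(n,len(q))
    if len(q): print(" top",np.percentile(q,[2,50,98],axis=0).round(1).tolist())
# profile of whole rack at each rack y
q=L[box(-60,60,-300,300,-5,250)]
for y in range(-270,270,10):
    s=q[np.abs(q[:,1]-y)<5]
    if len(s): print(y,np.percentile(s[:,2],[5,50,95]).round(0),end=" | ")
q=L[box(-300,-110,-300,300,20,250)]; print("\nhandle",np.percentile(q,[2,50,98],axis=0).round(1).tolist() if len(q) else 0)
for n,(x0,y0,x1,y1) in dict(mug=(295,155,320,190),soap=(366,133,393,158),jar=(235,252,253,273)).items():
    q=P[y0:y1,x0:x1].reshape(-1,3);q=q[q[:,2]>25];print(n,q.min(0).round(),q.max(0).round())
E
```

```text
6900 9.706044419686236
rect ((536.7549438476562, -34.6634521484375), (204.7579803466797, 453.62567138671875), 26.71778678894043)
ex [0.89323186 0.44959631] ey [-0.44959631  0.89323186] yaw 26.71778678894043 [536.75494385 -34.66345215]
s1 1088
 top [[-86.2, -207.1, 95.5], [28.2, -191.0, 114.6], [164.4, -127.6, 151.3]]
s2 1111
 top [[-104.0, -49.4, 95.6], [-4.0, -34.5, 125.7], [96.0, 29.1, 138.4]]
s3 516
 top [[-69.5, 173.3, 96.4], [1.1, 183.0, 128.9], [74.8, 192.9, 137.6]]
-270 [-4. -0.  5.] | -260 [-4. -0.  4.] | -250 [-4. -1.  5.] | -240 [-3. -0.  4.] | -210 [117. 121. 125.] | -200 [115. 122. 129.] | -190 [ 90. 105. 119.] | -180 [64. 79. 93.] | -170 [39. 53. 68.] | -160 [ 8. 27. 43.] | -150 [ 6. 11. 21.] | -140 [ 4.  8. 14.] | -130 [ 6. 14. 96.] | -120 [ 4.  9. 15.] | -110 [ 4. 10. 14.] | -100 [ 4. 10. 15.] | -90 [ 3. 10. 15.] | -80 [ 5. 10. 15.] | -70 [ 5. 10. 15.] | -50 [129. 133. 137.] | -40 [126. 134. 138.] | -30 [102. 114. 128.] | -20 [ 74.  87. 102.] | -10 [45. 60. 74.] | 0 [17. 32. 45.] | 10 [ 7. 14. 21.] | 20 [ 5. 11. 90.] | 30 [ 5. 16. 97.] | 40 [ 4. 10. 15.] | 50 [ 4.  9. 14.] | 60 [ 4. 10. 15.] | 70 [ 4. 10. 16.] | 80 [ 5. 10. 15.] | 90 [ 4.  9. 15.] | 100 [ 5. 10. 15.] | 110 [ 4.  9. 14.] | 120 [ 5. 10. 14.] | 130 [ 6. 17. 57.] | 140 [ 5. 14. 55.] | 150 [ 5. 13. 21.] | 160 [19. 39. 60.] | 170 [ 61.  81. 101.] | 180 [104. 123. 136.] | 190 [128. 132. 137.] | 200 [ 5. 10. 15.] | 210 [ 4. 10. 15.] | 220 [ 4. 10. 14.] | 230 [-4.  3. 13.] | 240 [-4.  0.  6.] | 250 [-4.  0.  5.] | 260 [-4.  0.  5.] | 
handle [[-295.2, -190.9, 20.3], [-141.8, -178.0, 77.0], [-111.3, 220.6, 245.4]]
mug [621.  56.  25.] [704. 120.  93.]
soap [ 709. -126.   25.] [762. -72. 156.]
jar [405. 225.  25.] [449. 264.  93.]
```

{"method": "step_arm", "body": {
  "steps": [
    [[0,0,0.94,0.08,0.09,0,0],[0,0,0.94,0.08,0.09,0,0],[0,0,0,0.08,0.09,0,0],[0,0,0,0.08,0.09,0,0],[0,0,0,0.08,0.09,0,0],[0,0,0,0.08,0.09,0,0],[0,0,0,0.08,0.09,0,0],[0,0,0,0.08,0.09,0,0],[0,0,0,0.08,0.09,0,0],[0,0,0,0.08,0.09,0,0],[0,0,0,0.08,0.09,0,0],[0,0,0,0.08,0.09,0,0]]
  ],
  "grip_force": 20
}}

```text
time: 1.8
position: [478.5, -217.4, 231.6]
tool_rot: [3.056, 0.727, 0.001]
contact_force: [-0.1, -0.5, 0.2]
width: 0.1
gripper_force: 0.0
```

{"method": "step_arm", "body": {
  "steps": [
    [[0,0,0,0.08,0.09,0,0],[0,0,0,0.08,0.09,0,0],[0,0,0,0.08,0.09,0,0],[0,0,0,0.08,0.09,0,0],[0,0,0,0,0,0,0],[0,0,0,0,0,0,0]]
  ]
}}

```text
time: 2.3
position: [574.2, -109.3, 231.0]
tool_rot: [3.055, 0.733, -0.001]
contact_force: [-0.1, 0.3, -0.3]
width: 0.1
gripper_force: 0.0
```

{"method": "step_arm", "body": {
  "steps": [
    [[0,0,0,0,0,-0.097,0],[0,0,0,0,0,-0.097,0],[0,0,0,0,0,-0.097,0],[0,0,0,0,0,-0.097,0],[0,0,0,0,0,0,0],[0,0,0,0,0,0,0]]
  ]
}}

```text
time: 2.8
position: [571.2, -111.4, 113.2]
tool_rot: [-3.054, -0.724, 0.007]
contact_force: [0.9, -0.8, 1.3]
width: -0.1
gripper_force: 0.0
```

{"method": "step_arm", "body": {
  "steps": [
    [[0,0,0,-0.0075,0.015,0,0],[0,0,0,-0.0075,0.015,0,0],[0,0,0,-0.0075,0.015,0,0],[0,0,0,-0.0075,0.015,0,0],[0,0,0,-0.0075,0.015,0,0],[0,0,0,-0.0075,0.015,0,0]]
  ]
}}

```text
time: 3.3
position: [560.2, -83.4, 115.8]
tool_rot: [3.055, 0.727, 0.002]
contact_force: [0.2, -0.6, 0.2]
width: -0.5
gripper_force: 0.2
```

```bash
cat > look.py <<'E'
import sys
from h import *
p=eyes.read_camera("top"); s=eyes.read_camera("scene"); n=sys.argv[1]
cv2.imwrite(f"pics/{n}.png",np.hstack([cv2.resize(p["frame"][120:320,220:480],(400,308)),cv2.resize(s["frame"][170:350,160:440],(400,308))]))
P=cloud(p); c=np.array([536.75,-34.66]); ex=np.array([.8932,.4496]); ey=np.array([-.4496,.8932])
q=np.stack([(P[...,:2]-c)@ex,(P[...,:2]-c)@ey,P[...,2]],-1).reshape(-1,3)
q=q[np.isfinite(q[:,2])]
for x0,x1 in((-100,-60),(-60,-20),(20,60),(60,100)):
    print(x0,x1,[(y,int(np.median(t))) for y in range(-240,240,10) for t in [q[(q[:,0]>x0)&(q[:,0]<x1)&(abs(q[:,1]-y)<5),2]] if len(t)>2 and np.median(t)>20])
st=monitor.sense(); d=st["position"][:2]-c; print("tcp",d@ex,d@ey,st["position"][2],st["contact_force"],st["time"])
E
python3 look.py a
```

```text
-100 -60 [(-210, 119), (-200, 122), (-190, 103), (-180, 76), (-170, 52), (-160, 23), (-60, 493), (-50, 498), (-40, 501), (-30, 496), (-20, 485), (10, 523), (20, 525), (30, 528), (40, 530), (50, 529), (60, 528), (70, 529), (80, 527), (90, 523), (100, 500)]
-60 -20 [(-210, 122), (-200, 122), (-190, 104), (-180, 78), (-170, 55), (-160, 33), (-90, 469), (-80, 469), (-70, 468), (-60, 459), (-50, 454), (-40, 436), (-30, 318), (-20, 122), (-10, 79), (0, 45), (30, 507), (40, 512), (50, 516), (60, 521), (160, 39), (170, 80), (180, 121), (190, 130)]
20 60 [(-210, 121), (-200, 123), (-190, 105), (-180, 86), (-80, 449), (-70, 455), (-60, 460), (-50, 462), (-40, 466), (-30, 468), (-20, 470), (-10, 91), (0, 44), (160, 39), (170, 82), (180, 123), (190, 132)]
60 100 [(-200, 119), (-190, 98), (-180, 75), (-40, 137), (-30, 137), (-20, 112), (-10, 76), (0, 39), (160, 22), (170, 70), (180, 112), (190, 131)]
tcp -1.302945239522031 -53.32263726786907 115.11134812150988 [-0.50382356  0.16420113 -0.18577072] 3.4
```

View pics/a.png

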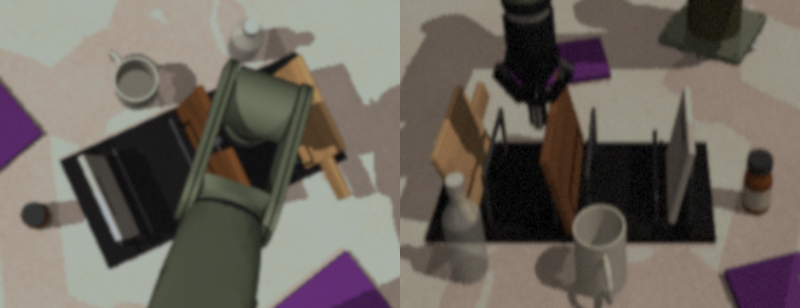

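The board is already being tilted up by the finger shaft (scene half, about 545,120), and everything else is undisturbed. I'll keep pushing.

{"method": "step_arm", "body": {
  "steps": [
    [[0,0,0,-0.0075,0.015,0,0],[0,0,0,-0.0075,0.015,0,0],[0,0,0,-0.0075,0.015,0,0],[0,0,0,-0.0075,0.015,0,0],[0,0,0,-0.0075,0.015,0,0],[0,0,0,-0.0075,0.015,0,0],[0,0,0,-0.0075,0.015,0,0],[0,0,0,-0.0075,0.015,0,0],[0,0,0,0,0,0,0]]
  ]
}}

```text
time: 4.15
position: [541.3, -46.9, 114.7]
tool_rot: [-3.055, -0.728, 0.001]
contact_force: [-0.8, 0.0, -0.7]
width: 0.0
gripper_force: 0.0
```

```bash
python3 look.py b
```

```text
-100 -60 [(-210, 118), (-200, 123), (-190, 102), (-180, 78), (-170, 51), (-160, 23), (-30, 48), (-20, 54), (-10, 494), (0, 505), (10, 493), (20, 141), (30, 137), (50, 524), (60, 527), (70, 529), (80, 530), (90, 527), (100, 527), (110, 529), (120, 527), (130, 516)]
-60 -20 [(-210, 123), (-200, 123), (-190, 105), (-180, 78), (-170, 54), (-160, 27), (-130, 87), (-50, 470), (-40, 469), (-30, 467), (-20, 452), (-10, 440), (0, 434), (10, 345), (20, 140), (30, 93), (60, 503), (70, 508), (80, 512), (90, 518), (100, 523), (160, 39), (170, 80), (180, 122), (190, 131)]
20 60 [(-210, 122), (-200, 122), (-190, 104), (-180, 79), (-170, 53), (-160, 31), (-130, 92), (-40, 447), (-30, 452), (-20, 456), (-10, 459), (0, 463), (10, 467), (20, 473), (30, 460), (160, 40), (170, 82), (180, 123), (190, 132)]
60 100 [(-200, 120), (-190, 98), (-180, 73), (-170, 43), (-130, 24), (-30, 32), (-20, 29), (0, 70), (10, 109), (20, 137), (30, 86), (160, 20), (170, 68), (180, 115), (190, 131)]
tcp -1.227312746595908 -14.003919709909253 114.94514040739615 [ 0.69375555 -0.21218053 -0.30719234] 4.25
```

View pics/b.png

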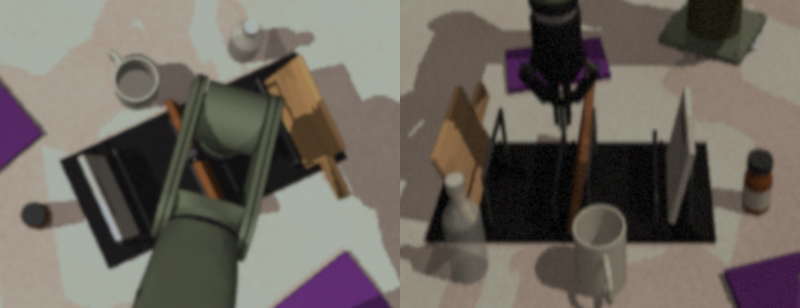

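The plain board now leans on its high bar (scene half, about 585,150) and the finger has come free of it. I'll back off, lift, and go round to the paddle's -y side.

{"method": "step_arm", "body": {
  "steps": [
    [[0,0,0,0.0225,-0.0447,0,0],[0,0,0,0.0225,-0.0447,0,0],[0,0,0,0,0,0.13,0],[0,0,0,0,0,0.13,0],[0,0,0,0,0,0.13,0],[0,0,0,0.05,-0.1,0,0],[0,0,0,0.05,-0.1,0,0],[0,0,0,0.05,-0.1,0,0],[0,0,0,0.05,-0.1,0,0],[0,0,0,0.05,-0.1,0,0],[0,0,0,0.05,-0.1,0,0],[0,0,0,0,0,0,0]]
  ]
}}

```text
time: 5.25
position: [646.8, -263.3, 230.5]
tool_rot: [3.055, 0.716, 0.001]
contact_force: [0.3, -0.0, 0.7]
width: 0.1
gripper_force: 0.0
```

```bash
python3 look.py c
```

```text
-100 -60 [(-240, 591), (-230, 591), (-220, 592), (-210, 592), (-200, 589), (-190, 570), (-180, 570), (-160, 22), (-150, 598), (-140, 600), (-130, 600), (-120, 601), (-110, 598), (-100, 595), (-90, 595), (-80, 591), (-70, 591), (-60, 603), (-50, 600), (-40, 572), (-30, 59), (0, 43), (10, 86), (20, 135), (30, 131)]
-60 -20 [(-240, 561), (-230, 507), (-220, 489), (-180, 74), (-170, 51), (-160, 28), (-130, 93), (-120, 595), (-110, 591), (-100, 587), (-90, 561), (-30, 49), (0, 46), (10, 87), (20, 134), (30, 130), (160, 37), (170, 79), (180, 123), (190, 131)]
20 60 [(-240, 582), (-230, 585), (-220, 587), (-210, 587), (-200, 130), (-190, 109), (-180, 79), (-170, 53), (-160, 28), (-30, 51), (0, 43), (10, 90), (20, 136), (30, 93), (160, 41), (170, 84), (180, 124), (190, 132)]
60 100 [(-200, 121), (-190, 99), (-180, 72), (-170, 43), (0, 45), (10, 90), (20, 136), (30, 110), (170, 69), (180, 116), (190, 130)]
tcp -3.3189325795707454 -248.3540653131924 230.77512684757988 [-0.12721375  0.06649495  0.23199579] 5.35
```

View pics/c.png

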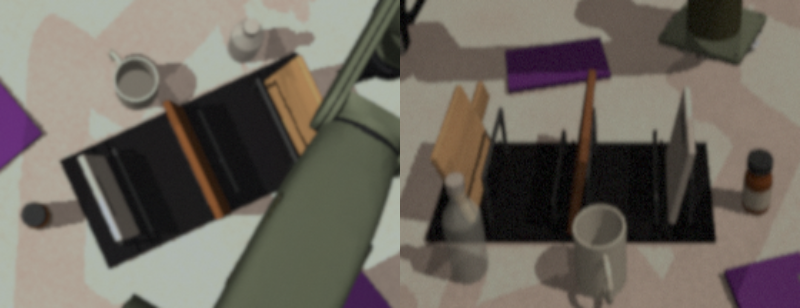

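The plain board leans at the high-bar slope (about 12.5°). Next is the paddle.

{"method": "step_arm", "body": {
  "steps": [
    [[0,0,0,0,0,-0.102,0],[0,0,0,0,0,-0.102,0],[0,0,0,0,0,-0.102,0],[0,0,0,0,0,-0.102,0],[0,0,0,0,0,0,0],[0,0,0,0,0,0,0]]
  ]
}}

```text
time: 5.85
position: [643.6, -253.4, 107.3]
tool_rot: [-3.052, -0.727, 0.006]
contact_force: [0.1, 0.0, 0.6]
width: -0.1
gripper_force: 0.0
```

{"method": "step_arm", "body": {
  "steps": [
    [[0,0,0,-0.015,0.03,0,0],[0,0,0,-0.015,0.03,0,0],[0,0,0,-0.0075,0.015,0,0],[0,0,0,-0.0075,0.015,0,0],[0,0,0,-0.0075,0.015,0,0],[0,0,0,-0.0075,0.015,0,0],[0,0,0,-0.0075,0.015,0,0],[0,0,0,-0.0075,0.015,0,0],[0,0,0,-0.0075,0.015,0,0],[0,0,0,-0.0075,0.015,0,0],[0,0,0,-0.0075,0.015,0,0],[0,0,0,-0.0075,0.015,0,0]]
  ]
}}

```text
time: 6.85
position: [613.6, -191.3, 109.3]
tool_rot: [-3.056, -0.727, 0.0]
contact_force: [0.3, 0.2, -0.8]
width: -0.0
gripper_force: 0.0
```

```bash
python3 look.py d
```

```text
-100 -60 [(-180, 481), (-170, 485), (-160, 487), (-150, 491), (-140, 496), (-130, 488), (-120, 487), (-110, 498), (-100, 509), (-90, 511), (-80, 516), (-70, 519), (-60, 520), (-50, 525), (-40, 525), (-30, 530), (-20, 517), (-10, 502), (0, 542), (10, 545), (20, 139), (30, 133)]
-60 -20 [(-210, 459), (-200, 464), (-190, 463), (-180, 459), (-170, 450), (-160, 435), (-150, 359), (-140, 383), (-60, 506), (-50, 507), (-40, 499), (-30, 511), (-20, 51), (0, 39), (10, 87), (20, 135), (30, 96), (160, 41), (170, 81), (180, 123), (190, 131)]
20 60 [(-200, 445), (-190, 450), (-180, 453), (-170, 459), (-160, 462), (-150, 445), (-140, 135), (-130, 93), (-30, 51), (0, 41), (10, 91), (20, 135), (30, 93), (160, 42), (170, 82), (180, 122), (190, 131)]
60 100 [(-170, 435), (-150, 64), (0, 46), (10, 88), (20, 136), (30, 112), (170, 69), (180, 112), (190, 131)]
tcp -1.6295921282566648 -173.96717984519026 109.29417210516522 [0.0286915  0.44430981 0.5287739 ] 6.95
```

View pics/d.png

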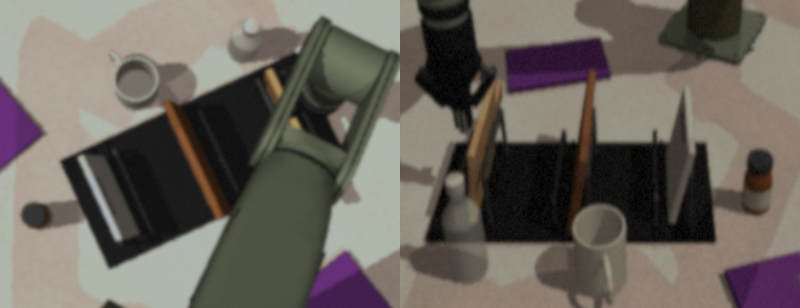

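The paddle also appears over on its high bar (scene half, about 485,140). I'll retreat and then check.

{"method": "step_arm", "body": {
  "steps": [
    [[0,0,0,0.0225,-0.0447,0,0],[0,0,0,0.0225,-0.0447,0,0],[0,0,0,0,0,0.13,0],[0,0,0,0,0,0.13,0],[0,0,0,0,0,0.13,0],[0,0,0,-0.05,-0.12,0,0],[0,0,0,-0.05,-0.12,0,0],[0,0,0,-0.05,-0.12,0,0],[0,0,0,-0.1,-0.09,0,0],[0,0,0,-0.1,-0.09,0,0],[0,0,0,-0.1,-0.09,0,0],[0,0,0,0,0,0,0]]
  ]
}}

```text
time: 7.95
position: [486.9, -413.3, 226.5]
tool_rot: [3.057, 0.714, -0.006]
contact_force: [0.7, 0.7, 0.7]
width: -0.0
gripper_force: 0.0
```

```bash
python3 look.py e; python3 - <<'E'
from h import *
A=np.load("top0.npy");B=cloud(eyes.read_camera("top"))
for n,(x0,y0,x1,y1) in dict(mug=(295,155,320,190),soap=(366,133,393,158),jar=(235,252,253,273),small=(271,216,311,279)).items():
    for P in(A,B):
        q=P[y0:y1,x0:x1].reshape(-1,3);q=q[q[:,2]>40];print(n,q.mean(0).round(1))
E
```

```text
-100 -60 [(-160, 25), (-130, 76), (0, 44), (10, 91), (20, 136), (30, 132)]
-60 -20 [(-160, 43), (-130, 91), (-30, 50), (0, 43), (10, 91), (20, 135), (30, 95), (160, 39), (170, 78), (180, 123), (190, 132)]
20 60 [(-160, 43), (-150, 60), (-130, 91), (-30, 51), (0, 41), (10, 90), (20, 136), (30, 96), (160, 41), (170, 83), (180, 122), (190, 131)]
60 100 [(-130, 45), (0, 44), (10, 86), (20, 134), (30, 130), (160, 25), (170, 65), (180, 116), (190, 131)]
tcp -209.08332040562453 -313.96010090749024 226.56219146952998 [ 0.25092309  0.0574013  -0.21282651] 8.05
mug [663.4  90.5  71.9]
mug [662.9  91.1  72.8]
soap [728.6 -96.2 104.5]
soap [728.6 -96.2 104.3]
jar [426.6 243.6  78.3]
jar [426.6 243.6  77.4]
small [464.2 121.   96.4]
small [464.  120.9  96.3]
```

View pics/e.png

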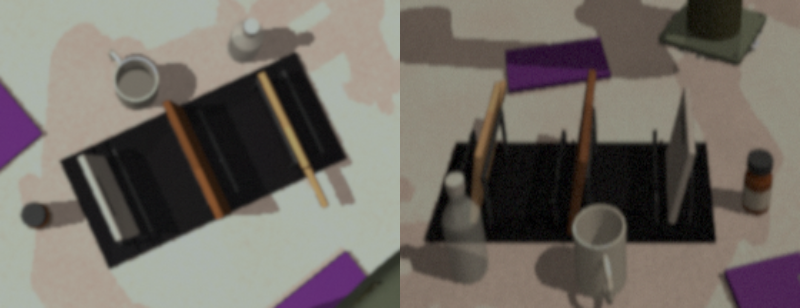

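Both boards look parallel, leaning to +y. I'll confirm the paddle numerically before handing in, since it could be balanced upright.

```bash
python3 - <<'E'
from h import *
c=np.array([536.75,-34.66]); ex=np.array([.8932,.4496]); ey=np.array([-.4496,.8932])
for n in("top","scene"):
    P=cloud(eyes.read_camera(n))
    q=np.stack([(P[...,:2]-c)@ex,(P[...,:2]-c)@ey,P[...,2]],-1).reshape(-1,3)
    for s,X in((-160,70),(0,90),(160,60)):
        print(n,s,[(z,len(t),np.percentile(t,[10,50,90]).round(0).tolist()) for z in range(25,150,12) for t in [q[(abs(q[:,0])<X)&(abs(q[:,1]-s)<48)&(abs(q[:,2]-z)<6),1]-s] if len(t)])
E
```

```text
top -160 [(25, 39, [-15.0, -12.0, -8.0]), (37, 6, [-12.0, 0.0, 1.0]), (49, 130, [-28.0, -24.0, -22.0]), (61, 41, [-27.0, -24.0, -20.0]), (73, 7, [7.0, 8.0, 18.0]), (85, 50, [26.0, 30.0, 32.0]), (97, 111, [27.0, 29.0, 32.0]), (109, 5, [16.0, 16.0, 17.0]), (121, 121, [21.0, 28.0, 31.0]), (133, 157, [22.0, 26.0, 31.0])]
top 0 [(25, 91, [-15.0, -11.0, -2.0]), (37, 40, [-2.0, -1.0, -0.0]), (49, 193, [-29.0, -24.0, 1.0]), (61, 67, [-27.0, 3.0, 5.0]), (73, 37, [5.0, 6.0, 8.0]), (85, 65, [8.0, 10.0, 32.0]), (97, 68, [11.0, 13.0, 32.0]), (109, 43, [13.0, 14.0, 16.0]), (121, 40, [16.0, 17.0, 18.0]), (133, 303, [20.0, 27.0, 33.0]), (145, 140, [22.0, 26.0, 32.0])]
top 160 [(25, 82, [-15.0, -4.0, -2.0]), (37, 56, [-2.0, -0.0, 1.0]), (49, 154, [-28.0, -23.0, 3.0]), (61, 87, [-27.0, 4.0, 6.0]), (73, 59, [7.0, 8.0, 10.0]), (85, 54, [9.0, 11.0, 12.0]), (97, 63, [12.0, 14.0, 15.0]), (109, 54, [15.0, 17.0, 18.0]), (121, 74, [18.0, 20.0, 23.0]), (133, 235, [22.0, 27.0, 32.0]), (145, 2, [28.0, 29.0, 31.0])]
scene -160 [(25, 39, [5.0, 11.0, 29.0]), (37, 18, [-23.0, 13.0, 28.0]), (49, 98, [-27.0, -23.0, 16
[... 180 characters left out ...]
 32.0]), (133, 125, [23.0, 26.0, 30.0])]
scene 0 [(25, 62, [-25.0, -14.0, 29.0]), (37, 43, [-26.0, -1.0, 32.0]), (49, 178, [-28.0, -23.0, 28.0]), (61, 41, [-26.0, 5.0, 31.0]), (73, 31, [6.0, 27.0, 31.0]), (85, 30, [9.0, 30.0, 32.0]), (97, 95, [13.0, 30.0, 32.0]), (109, 11, [14.0, 15.0, 16.0]), (121, 10, [16.0, 17.0, 18.0]), (133, 244, [21.0, 28.0, 33.0]), (145, 45, [23.0, 25.0, 30.0])]
scene 160 [(25, 54, [-13.0, -3.0, -2.0]), (37, 44, [-1.0, -0.0, 1.0]), (49, 156, [-28.0, -23.0, 4.0]), (61, 50, [4.0, 6.0, 7.0]), (73, 45, [7.0, 9.0, 10.0]), (85, 55, [10.0, 11.0, 13.0]), (97, 50, [13.0, 14.0, 15.0]), (109, 49, [16.0, 17.0, 18.0]), (121, 57, [18.0, 20.0, 21.0]), (133, 171, [22.0, 27.0, 32.0])]
```

All three top edges sit about 27 mm to +y of their slots, so each board leans on its high bar.

```bash
python3 -c "
from rig import robot; print(robot.job_done())"
```

```text
the job is handed in; nothing more can be done
None
```

The plain board and then the paddle board were pushed over; both now lean on their high bars like the small board, which has not moved, nor have the mug, soap and jar, and the job was handed in at about 8 s.

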